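# Change the drawplate in the drawing stand

### The job

Change the drawplate: lift the plate that is in the drawing stand out and hang it by its eye on the free peg of the rack, behind the peg's head, and let go of it. Then take the longer of the two plates that were hanging on the rack and set it, eye end up, in the stand's grooves, fully down on the base; lower it all the way in, do not drop it. Leave the short plate hanging on its peg and the things lying around where they are.

Things in the scene. Friction and masses are not known exactly. Their poses are not given: they have to be found in the camera images.
- rack: Fixed plywood bench rack, 130 deep x 310 wide x 203 mm high; origin under its centre, x towards the back, y to the left, z up. From the face of the back (x = 52 mm) three level steel pegs, 12 mm thick, 165 mm up, run along -x at y = -105, 0, +105 mm; each ends in a round head of 17 mm diameter (x = -34 to -28 mm) and has a 4 mm flange at the root. Foot board 14 mm thick.
- peg_right (a point): Point on the axis of the rack's right peg (y = -105 mm in the rack's frame), the free one at the start, midway between head and flange: the head's outer end is 42 mm from it along -x, the flange 40 mm along +x. Axes as the rack's. A plate that hangs has its eye centre 7 mm below the axis.
- peg_middle (a point): The same point on the middle peg. At the start the middle and the left peg carry the long and the short plate, either way round.
- peg_left (a point): The same point on the left peg (y = +105 mm).
- stand: Fixed grey drawing stand: base 100 x 104 x 12 mm; two posts, tops 62 mm above the bench, outsides at y = +-33 mm, with facing upright grooves that hold a plate by its edges (plate faces to +-x). Grooves 11 mm wide in x, 49 mm from bottom to bottom in y, mouths flared by 4 mm over the top 10 mm. Origin: centre of its underside, z up.
- stand_seat (a point): Middle between the grooves on the top of the base, 12 mm above the bench: here the middle of a seated plate's lower end stands. Axes as the stand's.
- plate_medium: Medium steel drawplate: flat bar 44 mm wide, 8 mm thick, 135 mm long, 0.30 kg; round hanging eye of 26 mm diameter with its centre 21 mm below the upper end, and two columns of four of small die holes. At the start it stands in the drawing stand. Origin: centre of the lower end; z along the plate to the eye end, x normal to the faces (axis of the eye), y across the width.
- plate_medium_eye (a point): Centre of the medium plate's eye, 114 mm above its origin.
- plate_long: Long steel drawplate: flat bar 44 mm wide, 8 mm thick, 155 mm long, 0.35 kg; round hanging eye of 26 mm diameter with its centre 21 mm below the upper end, and one column of six of small die holes. At the start it hangs on the middle or left peg. Origin: centre of the lower end; z along the plate to the eye end, x normal to the faces (axis of the eye), y across the width.
- plate_long_eye (a point): Centre of the long plate's eye, 134 mm above its origin.
- plate_short: Short steel drawplate: flat bar 44 mm wide, 8 mm thick, 115 mm long, 0.26 kg; round hanging eye of 26 mm diameter with its centre 21 mm below the upper end, and three columns of four of small die holes. It hangs on the other of these two pegs and stays there. Origin: centre of the lower end; z along the plate to the eye end, x normal to the faces (axis of the eye), y across the width.
- plate_short_eye (a point): Centre of the short plate's eye, 94 mm above its origin.
- kiln_tile: Bystander: grey-brown kiln tile, 65 x 90 mm, 12 mm thick, lying flat; origin at the centre of its underside.
- file_flat: Bystander: flat file with a handle, 188 mm long along its y, 16 mm high; origin at the centre of its underside.
- green_bottle: Bystander: small bottle with green in it, 45 mm across, 89 mm high; origin at the centre of its underside.
Not all that is in view belongs to the job. What is shaped like the plate_medium but purple is not meant.

How it is judged:
By the outcome, as a careful person would: the job done as asked, in the order asked, and still so for the second after the job is handed in, with the robot touching nothing.
It also fails if it takes over 53 s, if anything falls off the work surface, if the arm or the gripper's body presses on something with over 40 N, if the wrist force passes 120 N, or if a joint passes its speed limit or range.

### The arm

A 6-joint arm with a two-finger parallel gripper is mounted at the origin on a cart in front of the work surface, level with it; the furniture and walls round the work are solid. World frame = base frame: x ahead of the robot, y to its left, z up, the work surface at z = 0. Lengths are in mm, angles in degrees, forces in N, time in s.
With the tool pointing down it reaches from about 350 to 850 mm from the base axis. Payload 8.1 kg.
Tool frame: the origin (TCP) lies midway between the tips of the shut fingers; the grasp point (between the pads) lies 19 mm behind it; z points along the fingers, y is the line along which they close (so a half turn about z gives the same grasp; the last joint's range is limited). The gripper opens to 85 mm and grips with 20 to 120 N. Pads are 22 mm wide; open, the fingers measure 114 mm over their backs; the gripper's body (76 mm by 85 mm) begins 54 mm behind the grasp point. The pads swing forward as they close: fully open they stand 13 mm farther back than shut.
Start: joints at [59.336, 7.471, 85.268, -0, 87.261, -4.893], TCP at [260.851, 540.335, 231.292] pointing down, gripper open.
Joint ranges: [-169.43, 169.43], [-51.17, 129.36], [1.28, 143.12], [-76.62, 256.62], [0, 156.53], [-152.29, 152.29]. Speed limits (degrees/s): [136.94, 136.94, 159.86, 180, 180, 180].

### API

Orientations are given as [roll, pitch, yaw] about the fixed x, y, z axes, in that order (R = Rz(yaw) Ry(pitch) Rx(roll)).
In Python, from bench import sensors, optics, r gives the robot as it stands.
- The arm moves only by the tool apply_moves, never from a script. Its argument "targets" is a list of rows, each a list of 7 numbers: the shift along the tool's x, y, z in mm, then the turn, a rotation vector about the tool's x, y, z in rad, then the closure, from 0 (fully open) to 1 (shut). In form: [[x, y, z, wx, wy, wz, claw], ...]. A call has 1 to 20 rows; each row shifts and turns the commanded pose from where the row before left it, along the tool's axes as they then stand; what a row does not reach is not made up. A row lasts 1/8 s, in which the tool goes at most 62.5 mm and 10.7 degrees, less where a joint would pass 70% of its speed; a pose out of reach is approached as far as the arm can. A call is refused whole if a number of a shift passes 62.5 or a number of a turn 0.188, either way. A call with a gripper value outside its range is refused whole. The fingers move at their own pace and stop on an object; "force" is the grip in N (left out, the last holds). Time passes only in rows, so rows that do not move let the fingers close. It gives the time, the measured TCP pose, the force, the opening and the grip force at its end, in the units of the state.
- sensors.sense(): the state, without advancing time (a new reading comes with each control period).
- optics.snapshot(name): name is "side" or "top" or "wrist"; returns the picture (420x560x3 uint8, red, green, blue); there is no depth.
- optics.get_calibration(name): a dict with "camera_matrix" (3x3 intrinsics, pixels), "dist_coeffs" ([k1, k2, p1, p2, k3] as OpenCV has them; the pictures are not rectified), "pose" (4x4, takes a point from camera to world coordinates). Camera axes: x right, y down, z forward; pixel columns grow to the right and rows downward; lengths in mm; the calibration is good to about 2 mm. A picture is of the moment at which its call begins: read the wrist's pose just before it. get_calibration takes no time and is no camera call; for the wrist camera it gives the pose at the moment of the call.
- r.hand_in(): hands the job in; it is judged then, once.
The state is a dict: "time": time; "joint_pos": joint angles; "qd": joint speeds; "joint_efforts": joint torques, N m; "tool_pos": TCP position; "tcp_rot": TCP orientation; "ft_force": force on the tool from outside, world axes, zero at the start; "wrist_torque": the same for the moment, N m; "finger_gap": finger opening in mm; "grip_force": force on a finger pad.
Only numpy, scipy, OpenCV 4.12 (cv2) and the standard library are available. Lean on these libraries where they do the work, as an engineer would, in place of code of your own. Each camera call takes 0.05 s, during which the arm holds its last target. There are 200 camera calls.

## Working session

There is one attempt and no reset: what is moved stays moved. The work goes in short steps, Python scripts to look and compute and a tool call to move; the robot and the scene stay as the last step left them, time stands still between calls to the robot, and variables do not carry over. Pictures are saved under pics/ and viewed, at most 12 in all, crops included, and the job is handed in when it is done.

Besides the shell and the picture viewer there is one more tool, called after "Request:" by a JSON object that holds its "op" and its "data", one argument or row to a line. apply_moves: Moves the arm, as the interface text tells. Its arguments: {"type":"object","properties":{"targets":{"type":"array"},"force":{"type":"number"}},"required":["targets"]}

```bash
mkdir -p pics; ls; python3 - <<'E'
from bench import sensors, optics, r
import cv2,json
for n in ["side","top"]:
    im=optics.snapshot(n); cv2.imwrite(f"pics/{n}0.png",im[:,:,::-1])
    c=optics.get_calibration(n); print(n,c)
print(sensors.sense())
E
```

```text
pics
side {'camera_matrix': array([[423.75731199,   0.        , 277.63525528],
       [  0.        , 423.75731199, 217.15740141],
       [  0.        ,   0.        ,   1.        ]]), 'dist_coeffs': array([-0.0808091,  0.       ,  0.       ,  0.       ,  0.       ]), 'pose': array([[ 9.92599271e-01, -8.63113135e-02,  8.54227448e-02,
         4.23394413e+02],
       [-1.19794672e-01, -5.80698859e-01,  8.05256526e-01,
        -7.17119250e+02],
       [-1.98978580e-02, -8.09530230e-01, -5.86740899e-01,
         6.65216305e+02],
       [ 0.00000000e+00,  0.00000000e+00,  0.00000000e+00,
         1.00000000e+00]])}
top {'camera_matrix': array([[482.2533339 ,   0.        , 279.99377672],
       [  0.        , 482.2533339 , 211.63718119],
       [  0.        ,   0.        ,   1.        ]]), 'dist_coeffs': array([-0.10831359,  0.        ,  0.        ,  0.        ,  0.        ]), 'pose': array([[-1.34367322e-03, -9.95341216e-01,  9.64056999e-02,
         3.91973735e+02],
       [-9.99592645e-01, -1.41152137e-03, -2.85052779e-02,
         5.94130954e+01],
       [ 2.85085567e-02, -9.64047303e-02, -9.94933862e-01,
         1.28417375e+03],
       [ 0.00000000e+00,  0.00000000e+00,  0.00000000e+00,
         1.00000000e+00]])}
{'time': 0.1, 'joint_pos': array([ 5.93359382e+01,  7.51110517e+00,  8.53231767e+01, -1.14829587e-03,
        8.72605616e+01, -4.89284139e+00]), 'qd': array([-0.03412047, -0.17013554, -0.15240108,  0.02070379,  0.13930275,
       -0.04606341]), 'joint_efforts': array([ 9.93005597e-04, -5.70949244e+01, -5.01942909e+01, -2.63296861e-04,
        8.10649391e-03,  6.51683422e-05]), 'tool_pos': array([260.60143502, 539.90776615, 230.3446276 ]), 'tcp_rot': array([-1.79905404e+02, -6.94671484e-03,  1.54228830e+02]), 'ft_force': array([-0.18025765, -0.32860248, -0.23282583]), 'wrist_torque': array([ 0.02848516, -0.00481345, -0.02387233]), 'grip_force': 0.0, 'finger_gap': 85.25617316869122}
```

View pics/side0.png

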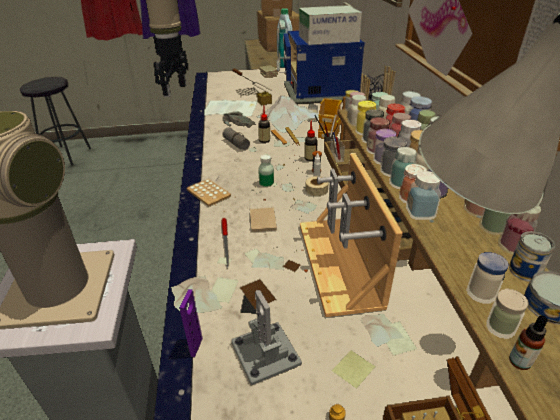

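View pics/top0.png

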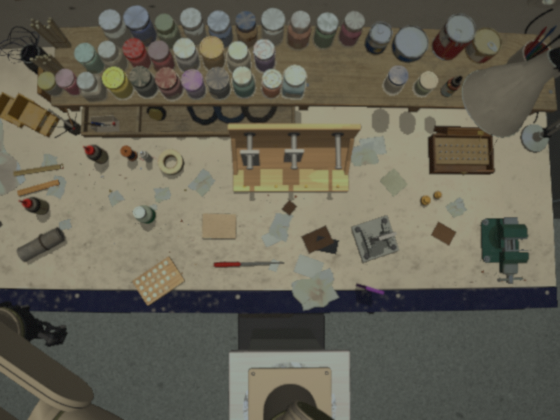

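```bash
python3 - <<'E'
import cv2
t=cv2.imread("pics/top0.png")[115:265,222:412]; cv2.imwrite("pics/t1.png",cv2.resize(t,None,fx=4,fy=4,interpolation=cv2.INTER_CUBIC))
s=cv2.imread("pics/side0.png")[150:390,220:400]
a=cv2.resize(s[:,:][0:120,75:175],None,fx=4,fy=4,interpolation=cv2.INTER_CUBIC); b=cv2.resize(s[130:240,0:100],None,fx=4,fy=4,interpolation=cv2.INTER_CUBIC)
import numpy as np
o=np.zeros((480,800,3),np.uint8);o[:,:400]=a;o[:440,400:]=b
cv2.imwrite("pics/s1.png",o)
E
```

```text
(no output)
```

View pics/t1.png

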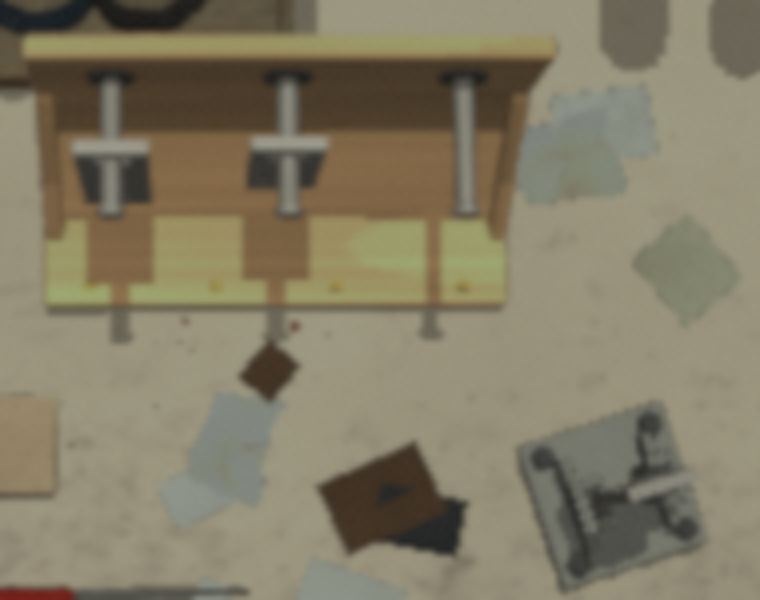

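View pics/s1.png

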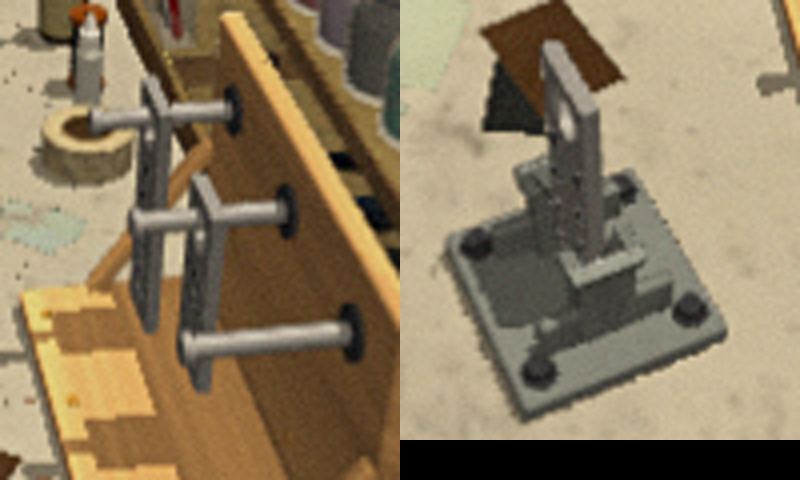

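```bash
cat > h.py <<'E'
import numpy as np, cv2
from bench import sensors, optics, r
from scipy.spatial.transform import Rotation as R
from scipy.optimize import least_squares
C={n:optics.get_calibration(n) for n in ("side","top")}
def proj(c,P):
    T=np.linalg.inv(c["pose"]); 
    return cv2.projectPoints(np.float64(P).reshape(-1,1,3),cv2.Rodrigues(T[:3,:3])[0],T[:3,3],c["camera_matrix"],c["dist_coeffs"])[0][:,0]
def place(p,L):  # p = x,y,yawdeg
    return R.from_euler("z",p[2],degrees=True).apply(L)+[p[0],p[1],0]
def tc(u,v): return [(u+.5)/4-.5+222,(v+.5)/4-.5+115]
def sl(u,v): return [(u+.5)/4-.5+295,(v+.5)/4-.5+150]
def sr(u,v): return [(u-400+.5)/4-.5+220,(v+.5)/4-.5+280]
def fit(obs,p0):
    f=lambda p:np.concatenate([(proj(C[n],place(p,[L]))[0]-px) for n,L,px in obs])
    s=least_squares(f,p0,loss="soft_l1",x_scale=[10,10,1]); print(s.x.round(2)); print(s.fun.reshape(-1,2).round(1).tolist()); return s.x
def ray(c,px):
    q=cv2.undistortPoints(np.float64([[px]]),c["camera_matrix"],c["dist_coeffs"])[0,0]
    return c["pose"][:3,3],c["pose"][:3,:3]@[q[0],q[1],1]
def state():
    s=sensors.sense(); return s
def rel(target,yaw,s=None,roll=180.,pitch=0.):
    "shift and turn in tool axes from the measured pose to target/tool-down yaw (nearest half turn)"
    s=s or sensors.sense(); A=R.from_euler("xyz",s["tcp_rot"],degrees=True)
    d=A.inv().apply(np.array(target)-s["tool_pos"])
    w=[(A.inv()*R.from_euler("xyz",[roll,pitch,yaw+k],degrees=True)).as_rotvec() for k in (0,180)]
    w=min(w,key=np.linalg.norm); print("t",round(s["time"],2),"tcp",s["tool_pos"].round(1),"rot",s["tcp_rot"].round(2),"F",s["ft_force"].round(1),"gap",round(s["finger_gap"],1),"grip",round(s["grip_force"],1))
    print("-> shift",d.round(1),"turn",w.round(3)); return d,w
E
python3 - <<'E'
from h import *
o=[]
for y,u in((105,112),(0,290),(-105,466)): o.append(("top",[-31,y,165],tc(u,211)))
for y,u in((105,110),(0,288),(-105,464)): o.append(("top",[50,y,165],tc(u,77)))
o+=[("top",[-65,155,14],tc(47,303)),("top",[-65,-155,14],tc(505,305)),("top",[52,155,203],tc(22,58)),("top",[52,-155,203],tc(551,58)),("top",[65,-155,203],tc(557,38))]
for y,a in((105,(95,122)),(0,(138,222)),(-105,(190,348))): o.append(("side",[-31,y,165],sl(*a)))
for y,a in((105,(235,110)),(0,(289,210)),(-105,(353,332))): o.append(("side",[50,y,165],sl(*a)))
rk=fit(o,[550,60,0])
L=[(50,52),(50,-52),(-50,-52),(-50,52)]
o=[("top",[*l,12],tc(*q)) for l,q in zip(L,[(518,447),(660,401),(706,543),(565,592)])]
o+=[("side",[*l,12],sr(*q)) for l,q in zip(L,[(638,168),(728,328),(525,415),(445,245)])]
st=fit(o,[370,-130,15])
# plates, crude: project models
for k,y in (("left",105),("mid",0)):
  for Ln in (155,115):
    for x in (0,9):
      zt=165+14
      P=place(rk,[[x-4,y+22,zt],[x-4,y-22,zt],[x-4,y+22,zt-Ln],[x-4,y-22,zt-Ln]])
      q=proj(C["side"],P); print(k,Ln,x,((q-[295,150]+.5)*4-.5).round().tolist(), ((proj(C["top"],P[:2])-[222,115]+.5)*4-.5).round().tolist())
E
```

```text
[ 6.3711e+02 -5.4600e+00  3.4000e-01]
[[-0.3, -0.2], [-0.2, -0.3], [0.1, -0.3], [0.2, -0.3], [-0.1, -0.3], [-0.2, -0.2], [-0.9, 0.1], [0.8, -0.7], [-0.1, -0.6], [1.8, -0.4], [0.2, -0.8], [-0.1, -0.1], [-0.6, 0.5], [-1.2, 0.1], [-0.6, 0.1], [-0.7, 0.2], [-0.7, 0.1]]
[ 445.3  -231.95   17.81]
[[0.3, -0.3], [1.1, -0.7], [1.6, -0.7], [0.4, -0.7], [-1.3, -0.5], [0.4, 0.0], [-0.6, -0.6], [-0.9, -2.1]]
left 155 0 [[134.0, 78.0], [151.0, 116.0], [122.0, 292.0], [137.0, 335.0]] [[72.0, 160.0], [148.0, 160.0]]
left 155 9 [[149.0, 76.0], [167.0, 115.0], [136.0, 291.0], [151.0, 334.0]] [[72.0, 145.0], [148.0, 145.0]]
left 115 0 [[134.0, 78.0], [151.0, 116.0], [125.0, 240.0], [141.0, 282.0]] [[72.0, 160.0], [148.0, 160.0]]
left 115 9 [[149.0, 76.0], [167.0, 115.0], [139.0, 239.0], [155.0, 281.0]] [[72.0, 145.0], [148.0, 145.0]]
mid 155 0 [[178.0, 175.0], [199.0, 221.0], [160.0, 399.0], [179.0, 449.0]] [[252.0, 160.0], [328.0, 160.0]]
mid 155 9 [[194.0, 173.0], [216.0, 219.0], [175.0, 397.0], [194.0, 447.0]] [[252.0, 145.0], [327.0, 145.0]]
mid 115 0 [[178.0, 175.0], [199.0, 221.0], [165.0, 345.0], [183.0, 395.0]] [[252.0, 160.0], [328.0, 160.0]]
mid 115 9 [[194.0, 173.0], [216.0, 219.0], [180.0, 344.0], [199.0, 393.0]] [[252.0, 145.0], [327.0, 145.0]]
```

```bash
python3 - <<'E'
from h import *
for q in [(630,494),(691,476),(661,485)]:
    o,d=ray(C["top"],tc(*q)); print((o+d*(147-o[2])/d[2]).round(1))
P=place([445.3,-231.95,17.81],[[x,y,147] for x in(-4,4) for y in (-22,22)])
print(((proj(C["side"],P)-[220,280]+.5)*4-.5+[400,0]).round().tolist(),((proj(C["top"],P)-[222,115]+.5)*4-.5).round().tolist())
rel([445,-232,270],17.8)
E
```

```text
[ 439.1 -209.4  147. ]
[ 449.7 -246.7  147. ]
[ 444.4 -228.3  147. ]
[[581.0, 119.0], [540.0, 48.0], [599.0, 113.0], [557.0, 42.0]] [[703.0, 478.0], [635.0, 501.0], [699.0, 466.0], [630.0, 488.0]]
t 0.1 tcp [260.6 539.9 230.3] rot [-1.7991e+02 -1.0000e-02  1.5423e+02] F [-0.2 -0.3 -0.2] gap 85.3 grip 0.0
-> shift [-501.7 -615.   -38.7] turn [-0.002 -0.001 -0.76 ]
```

```bash
cat >> h.py <<'E'
def rows(target,yawchange,n,claw):
    "n equal rows, world-straight, with tool-z turn"
    s=sensors.sense(); A=R.from_euler("xyz",s["tcp_rot"],degrees=True); d=(np.array(target)-s["tool_pos"])/n; out=[]
    for k in range(n):
        out.append([*A.inv().apply(d).round(0),0,0,round(yawchange/n,3),claw]); A=A*R.from_rotvec([0,0,yawchange/n])
    print([[float(v) for v in x] for x in out])
E
python3 - <<'E'
from h import *
rows([445,-232,245],np.radians(154.23-17.8),14,0)
T=optics.get_calibration("wrist"); s=sensors.sense(); A=R.from_euler("xyz",s["tcp_rot"],degrees=True)
print(A.inv().apply(T["pose"][:3,3]-s["tool_pos"]), A.inv().as_matrix()@T["pose"][:3,:3],T["camera_matrix"])
E
```

```text
[[-36.0, -44.0, -1.0, 0.0, 0.0, 0.17, 0.0], [-43.0, -37.0, -1.0, 0.0, 0.0, 0.17, 0.0], [-48.0, -29.0, -1.0, 0.0, 0.0, 0.17, 0.0], [-53.0, -21.0, -1.0, 0.0, 0.0, 0.17, 0.0], [-55.0, -12.0, -1.0, 0.0, 0.0, 0.17, 0.0], [-57.0, -2.0, -1.0, 0.0, 0.0, 0.17, 0.0], [-56.0, 8.0, -1.0, 0.0, 0.0, 0.17, 0.0], [-54.0, 17.0, -1.0, 0.0, 0.0, 0.17, 0.0], [-50.0, 26.0, -1.0, 0.0, 0.0, 0.17, 0.0], [-45.0, 34.0, -1.0, 0.0, 0.0, 0.17, 0.0], [-39.0, 41.0, -1.0, 0.0, 0.0, 0.17, 0.0], [-31.0, 47.0, -1.0, 0.0, 0.0, 0.17, 0.0], [-23.0, 52.0, -1.0, 0.0, 0.0, 0.17, 0.0], [-14.0, 55.0, -1.0, 0.0, 0.0, 0.17, 0.0]]
[  79.76868229    0.35262499 -142.74355655] [[ 3.16442863e-04 -9.50461271e-01 -3.10842840e-01]
 [ 9.99999622e-01  5.52494725e-04 -6.71342778e-04]
 [ 8.09824339e-04 -3.10842510e-01  9.50461087e-01]] [[350.06697712   0.         271.30327935]
 [  0.         350.06697712 207.04352129]
 [  0.           0.           1.        ]]
```

```bash
python3 - <<'E'
from h import *
rows([445,-232,240],np.radians(154.23-197.8),14,0.0)
E
```

```text
[[-36.0, -44.0, -1.0, 0.0, 0.0, -0.054, 0.0], [-33.0, -46.0, -1.0, 0.0, 0.0, -0.054, 0.0], [-31.0, -48.0, -1.0, 0.0, 0.0, -0.054, 0.0], [-28.0, -49.0, -1.0, 0.0, 0.0, -0.054, 0.0], [-26.0, -51.0, -1.0, 0.0, 0.0, -0.054, 0.0], [-23.0, -52.0, -1.0, 0.0, 0.0, -0.054, 0.0], [-20.0, -53.0, -1.0, 0.0, 0.0, -0.054, 0.0], [-17.0, -54.0, -1.0, 0.0, 0.0, -0.054, 0.0], [-14.0, -55.0, -1.0, 0.0, 0.0, -0.054, 0.0], [-11.0, -56.0, -1.0, 0.0, 0.0, -0.054, 0.0], [-8.0, -56.0, -1.0, 0.0, 0.0, -0.054, 0.0], [-5.0, -56.0, -1.0, 0.0, 0.0, -0.054, 0.0], [-2.0, -57.0, -1.0, 0.0, 0.0, -0.054, 0.0], [1.0, -57.0, -1.0, 0.0, 0.0, -0.054, 0.0]]
```

Request:
{"op": "apply_moves", "data": {
  "targets": [
    [-36, -44, -1, 0, 0, -0.054, 0],
    [-33, -46, -1, 0, 0, -0.054, 0],
    [-31, -48, -1, 0, 0, -0.054, 0],
    [-28, -49, -1, 0, 0, -0.054, 0],
    [-26, -51, -1, 0, 0, -0.054, 0],
    [-23, -52, -1, 0, 0, -0.054, 0],
    [-20, -53, -1, 0, 0, -0.054, 0],
    [-17, -54, -1, 0, 0, -0.054, 0],
    [-14, -55, -1, 0, 0, -0.054, 0],
    [-11, -56, -1, 0, 0, -0.054, 0],
    [-8, -56, -1, 0, 0, -0.054, 0],
    [-5, -56, -1, 0, 0, -0.054, 0],
    [-2, -57, -1, 0, 0, -0.054, 0],
    [1, -57, -1, 0, 0, -0.054, 0],
    [0, 0, 0, 0, 0, 0, 0]
  ]
}}

```text
time: 1.98
tool_pos: [444.0, -236.3, 244.0]
tcp_rot: [179.9, -0.1, -162.7]
ft_force: [-0.0, -0.3, 0.4]
finger_gap: 85.3
grip_force: 0.0
```

```bash
python3 - <<'E'
from h import *
d=rel([445,-232,240],17.8)
c=optics.get_calibration("wrist"); im=optics.snapshot("wrist"); np.save("pics/w1c.npy",c,allow_pickle=True); cv2.imwrite("pics/w1.png",im[:,:,::-1])
P=place([445.3,-231.95,17.81],[[x,y,z] for z in (147,12) for x in(-4,4) for y in (-22,22)]); print(proj(c,P).round().tolist())
print(sensors.sense()["joint_pos"].round(1))
E
```

```text
t 1.98 tcp [ 444.  -236.3  244. ] rot [ 1.7993e+02 -1.1000e-01 -1.6266e+02] F [-0.  -0.3  0.4] gap 85.3 grip 0.0
-> shift [-2.3  3.8  4. ] turn [ 0.001 -0.002 -0.008]
[[246.0, 207.0], [307.0, 207.0], [246.0, 218.0], [306.0, 217.0], [254.0, 169.0], [295.0, 169.0], [254.0, 176.0], [295.0, 176.0]]
[ -33.7   -8.    99.4    0.    88.8 -141.1]
```

View pics/w1.png

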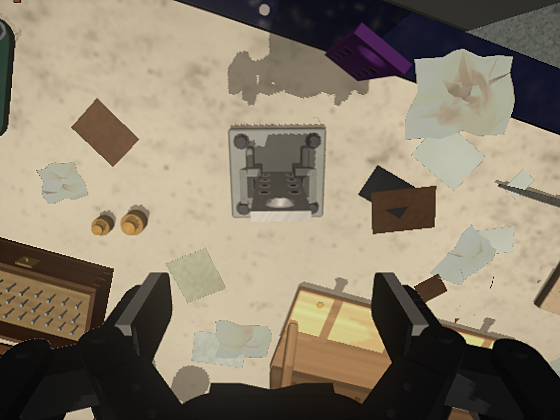

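```bash
python3 - <<'E'
from h import *
c=np.load("pics/w1c.npy",allow_pickle=True).item()
im=cv2.imread("pics/w1.png")[110:230,215:345]; cv2.imwrite("pics/w1z.png",cv2.resize(im,None,fx=5,fy=5,interpolation=cv2.INTER_CUBIC))
L=[(-50,-52),(-50,52),(50,52),(50,-52)]
print("base",((proj(c,place([445.3,-231.95,17.81],[[*l,12] for l in L]))-[215,110])*5).round().tolist())
P=place([445.3,-231.95,17.81],[[x,y,62] for y in(-33,33) for x in (-11,11)]); print("post",((proj(c,P)-[215,110])*5).round().tolist())
E
```

```text
base [[48.0, 80.0], [544.0, 76.0], [527.0, 526.0], [69.0, 530.0]]
post [[125.0, 313.0], [129.0, 424.0], [474.0, 310.0], [471.0, 422.0]]
```

View pics/w1z.png

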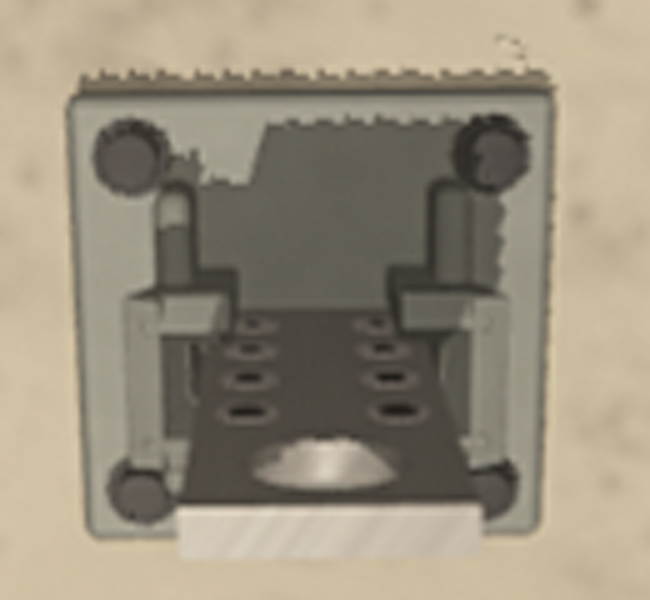

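```bash
python3 - <<'E'
from h import *
C["w"]=np.load("pics/w1c.npy",allow_pickle=True).item()
z=lambda u,v:[(u+.5)/5-.5+215,(v+.5)/5-.5+110]
L=[(50,52),(50,-52),(-50,-52),(-50,52)]
ob=[("w",[*l,12],z(*q)) for l,q in zip(L,[(540,538),(87,538),(70,96),(553,96)])]
ow=ob+[("w",[-11,33,62],z(508,298)),("w",[-11,-33,62],z(124,298))]
print("wrist only");fit(ow,[445,-229,17.5])
o=[("top",[*l,12],tc(*q)) for l,q in zip(L,[(518,447),(660,401),(706,543),(565,592)])]
o+=[("side",[*l,12],sr(*q)) for l,q in zip(L,[(638,168),(728,328),(525,415),(445,245)])]
print("all");fit(ow+ow+o,[445,-229,17.5])
for q in [(178,503),(482,503),(178,558),(482,558)]:
    a,d=ray(C["w"],z(*q)); print((a+d*(147-a[2])/d[2]).round(1))
E
```

```text
wrist only
[ 445.99 -228.56   17.6 ]
[[0.3, -0.4], [-0.6, -0.0], [-0.9, -1.4], [1.6, -1.8], [-3.3, 4.6], [3.9, 4.9]]
all
[ 445.79 -229.17   17.71]
[[-0.1, -0.8], [-1.0, -0.3], [-1.5, -1.6], [1.0, -2.2], [-3.8, 4.2], [3.3, 4.6], [-0.1, -0.8], [-1.0, -0.3], [-1.5, -1.6], [1.0, -2.2], [-3.8, 4.2], [3.3, 4.6], [-0.7, -0.6], [0.2, -0.9], [0.6, -0.8], [-0.6, -0.9], [-1.2, -1.6], [0.4, -1.2], [-0.4, -2.0], [-0.7, -3.4]]
[ 449.4 -250.3  147. ]
[ 436.3 -208.4  147. ]
[ 457.5 -248.   147. ]
[ 444.3 -205.6  147. ]
```

```bash
python3 - <<'E'
from h import *
rel([446,-228.3,99],17.5)
E
```

```text
t 2.02 tcp [ 443.9 -234.4  244.1] rot [ 1.7989e+02 -9.0000e-02 -1.6263e+02] F [-0.1  0.3 -0.4] gap 85.4 grip 0.0
-> shift [ -4.    4.9 145.1] turn [ 0.002 -0.002 -0.002]
```

Request:
{"op": "apply_moves", "data": {
  "targets": [
    [-4, 5, 5, 0, 0, 0, 0],
    [0, 0, 40, 0, 0, 0, 0],
    [0, 0, 50, 0, 0, 0, 0],
    [0, 0, 35, 0, 0, 0, 0],
    [0, 0, 15, 0, 0, 0, 0],
    [0, 0, 0, 0, 0, 0, 0]
  ]
}}

```text
time: 2.78
tool_pos: [446.5, -226.0, 99.9]
tcp_rot: [179.9, -0.0, -162.4]
ft_force: [0.4, 0.8, 0.3]
finger_gap: 85.4
grip_force: 0.0
```

```bash
python3 - <<'E'
from h import *
rel([446,-228.3,99],17.5)
E
```

```text
t 2.77 tcp [ 446.5 -226.    99.9] rot [ 1.7994e+02 -4.0000e-02 -1.6239e+02] F [0.4 0.8 0.3] gap 85.4 grip 0.0
-> shift [ 1.2 -2.   0.9] turn [ 0.001 -0.001  0.002]
```

Request:
{"op": "apply_moves", "data": {
  "targets": [
    [1, -2, 0, 0, 0, 0, 0.3],
    [0, 0, 0, 0, 0, 0, 0.4],
    [0, 0, 0, 0, 0, 0, 1],
    [0, 0, 0, 0, 0, 0, 1],
    [0, 0, 0, 0, 0, 0, 1],
    [0, 0, 0, 0, 0, 0, 1],
    [0, 0, 0, 0, 0, 0, 1]
  ],
  "force": 60
}}

```text
time: 3.65
tool_pos: [447.3, -230.0, 101.9]
tcp_rot: [-179.9, 0.1, -162.5]
ft_force: [-0.9, 2.1, 6.5]
finger_gap: 43.1
grip_force: 60.0
```

Request:
{"op": "apply_moves", "data": {
  "targets": [
    [0, 0, -8, 0, 0, 0, 1],
    [0, 0, -17, 0, 0, 0, 1],
    [0, 0, -25, 0, 0, 0, 1],
    [0, 0, -25, 0, 0, 0, 1],
    [0, 0, 0, 0, 0, 0, 1]
  ]
}}

```text
time: 4.28
tool_pos: [448.0, -230.5, 178.6]
tcp_rot: [-179.8, 0.2, -162.5]
ft_force: [0.3, -0.4, -3.5]
finger_gap: 43.1
grip_force: 61.5
```

```bash
python3 - <<'E'
from h import *
rk=[637.1,-5.5,.34]
p=place(rk,[[-60,-105,0]])[0]; p[2]=165
rel(p,180.34)
rows(p,np.radians(197.5-180.34),6,1)
E
```

```text
t 4.28 tcp [ 448.  -230.5  178.6] rot [-179.75    0.2  -162.46] F [ 0.3 -0.4 -3.5] gap 43.1 grip 61.5
-> shift [-159.7   75.1   13.8] turn [-0.004  0.004  0.3  ]
[[-27.0, 13.0, 2.0, 0.0, 0.0, 0.05, 1.0], [-26.0, 14.0, 2.0, 0.0, 0.0, 0.05, 1.0], [-25.0, 15.0, 2.0, 0.0, 0.0, 0.05, 1.0], [-24.0, 16.0, 2.0, 0.0, 0.0, 0.05, 1.0], [-24.0, 18.0, 2.0, 0.0, 0.0, 0.05, 1.0], [-23.0, 19.0, 2.0, 0.0, 0.0, 0.05, 1.0]]
```

Request:
{"op": "apply_moves", "data": {
  "targets": [
    [-27, 13, 2, 0, 0, 0.05, 1],
    [-26, 14, 2, 0, 0, 0.05, 1],
    [-25, 15, 2, 0, 0, 0.05, 1],
    [-24, 16, 2, 0, 0, 0.05, 1],
    [-24, 18, 2, 0, 0, 0.05, 1],
    [-23, 19, 2, 0, 0, 0.05, 1],
    [0, 0, 0, 0, 0, 0, 1],
    [0, 0, 0, 0, 0, 0, 1]
  ]
}}

```text
time: 5.28
tool_pos: [575.5, -108.8, 162.2]
tcp_rot: [180.0, -0.1, -179.6]
ft_force: [-0.4, -0.8, -3.7]
finger_gap: 43.3
grip_force: 61.7
```

```bash
python3 - <<'E'
from h import *
rk=[637.1,-5.5,.34]
p=place(rk,[[-60,-105,0]])[0]; p[2]=141
rel(p,180.34)
c=optics.get_calibration("wrist"); im=optics.snapshot("wrist"); np.save("pics/w2c.npy",c,allow_pickle=True); cv2.imwrite("pics/w2.png",im[:,:,::-1])
s=optics.snapshot("side");cv2.imwrite("pics/s2.png",s[:,:,::-1])
w=cv2.resize(im[200:410,180:390,::-1],(400,400),interpolation=cv2.INTER_CUBIC)
ss=cv2.resize(s[190:290,280:380,::-1],(400,400),interpolation=cv2.INTER_CUBIC)
cv2.imwrite("pics/c2.png",np.hstack([im[:400,:,::-1][:, 100:500],ss]))
print(proj(c,place(rk,[[-31,-105,165],[9,-105,165],[-31,0,165]])).round().tolist())
E
```

```text
t 5.28 tcp [ 575.5 -108.8  162.2] rot [ 1.7999e+02 -1.1000e-01 -1.7959e+02] F [-0.4 -0.8 -3.7] gap 43.3 grip 61.7
-> shift [-2.2 -2.1 21.2] turn [ 0.    -0.002  0.001]
[[266.0, 336.0], [267.0, 400.0], [483.0, 335.0]]
```

View pics/c2.png

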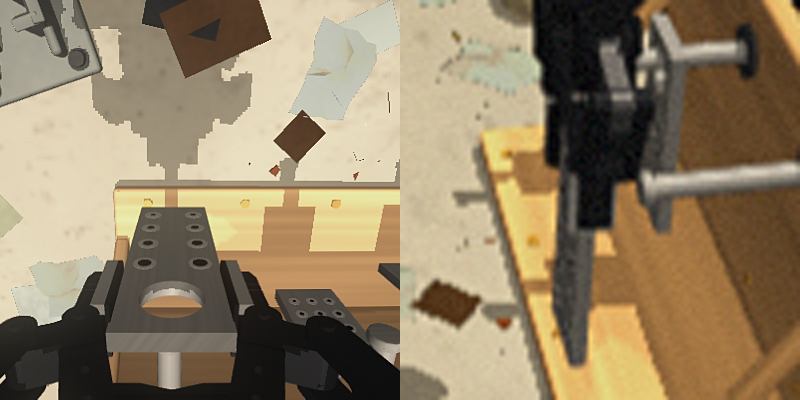

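```bash
python3 - <<'E'
from h import *
c=np.load("pics/w2c.npy",allow_pickle=True).item()
ob=[((-22,135),(340,333)),((22,135),(203,333)),((-22,0),(305,208)),((22,0),(243,208)),((0,127),(272,318)),((0,101),(272,281))]
ob=[((y,z),q) for (y,z),q in ob]
# plate frame: front face toward -x world; y -> image right = +y world
def f(p):
    L=np.array([[-4,-y,z] for (y,z),_ in ob])
    W=R.from_euler("xyz",[p[4],p[3],.3],degrees=True).apply(L-[0,0,110])+[p[0],p[1],p[2]+110]
    return (proj(c,W)-[q for _,q in ob]).ravel()
s=least_squares(f,[575,-108,72,0,0]); print("plate x,y,zbottom(unrot) pitch roll",s.x.round(2), s.fun.round(1))
W=place([637.1,-5.5,.34],[[-34,-105+d,165+h] for d,h in ((0,0),(0,8.5),(0,-8.5))]);print(proj(c,W).round(1))
E
```

```text
plate x,y,zbottom(unrot) pitch roll [ 573.76 -108.21   75.97   -0.81    0.67] [-0.1  0.6  0.3 -0.7  0.7  0.2 -1.1 -0.1 -0.3  0.3  0.4 -0.2]
[[266.4 330.7]
 [266.1 342.7]
 [266.6 319.8]]
```

Request:
{"op": "apply_moves", "data": {
  "targets": [
    [0, -1, 12, 0, 0, 0, 1],
    [0, 0, 10, 0, 0, 0, 1],
    [0, 0, 0, 0, 0, 0, 1]
  ]
}}

```text
time: 5.75
tool_pos: [575.0, -109.7, 139.3]
tcp_rot: [179.9, -0.2, -179.7]
ft_force: [1.0, -0.2, -3.2]
finger_gap: 42.9
grip_force: 61.6
```

```bash
python3 - <<'E'
from h import *
rk=[637.1,-5.5,.34]
p=place(rk,[[0,-105,0]])[0]; p[2]=141
rel(p,180.34)
c=optics.get_calibration("wrist"); im=optics.snapshot("wrist"); np.save("pics/w3c.npy",c,allow_pickle=True); cv2.imwrite("pics/w3.png",im[:,:,::-1])
s=optics.snapshot("side")
w=cv2.resize(im[260:380,210:330,::-1],(480,480),interpolation=cv2.INTER_CUBIC)
ss=cv2.resize(s[200:280,315:365,::-1],(300,480),interpolation=cv2.INTER_CUBIC)
cv2.imwrite("pics/c3.png",np.hstack([w,ss]))
print(((proj(c,place(rk,[[-34,-105,165],[9,-105,165]]))-[210,260])*4).round().tolist())
E
```

```text
t 5.75 tcp [ 575.  -109.7  139.3] rot [ 1.7995e+02 -1.7000e-01 -1.7967e+02] F [ 1.  -0.2 -3.2] gap 42.9 grip 61.6
-> shift [-62.7  -1.2  -1.8] turn [ 0.001 -0.003 -0.   ]
[[231.0, 428.0], [232.0, 728.0]]
```

View pics/c3.png

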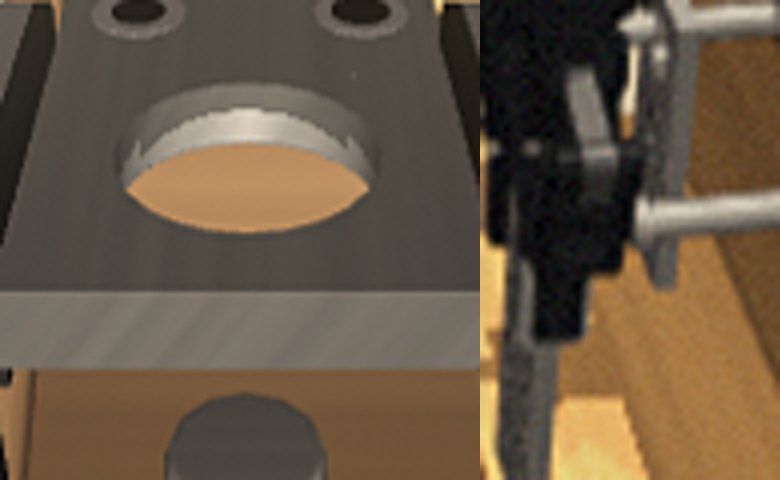

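```bash
python3 - <<'E'
from h import *
c=np.load("pics/w3c.npy",allow_pickle=True).item(); z=lambda u,v:[(u+.5)/4-.5+210,(v+.5)/4-.5+260]
def at(px,axis,val):
    a,d=ray(c,px); return (a+d*(val-a[axis])/d[axis]).round(1)
print("head top at x=602.5", at(z(245,395),0,602.5), "head L/R", at(z(164,465),0,602.5),at(z(327,465),0,602.5))
for x in (570,571.5,573):
    print(x,"eye bottom",at(z(248,83),0,x),"eye top",at(z(248,233),0,x),"L/R",at(z(118,158),0,x),at(z(380,158),0,x),"edge top",at(z(240,291),0,x))
print(c["pose"][:3,3])
E
```

```text
head top at x=602.5 [ 602.5 -109.4  161.4] head L/R [ 602.5 -117.5  171.2] [ 602.5 -101.3  171.1]
570 eye bottom [ 570.  -109.3  152.7] eye top [ 570.  -109.3  178.5] L/R [ 570.  -121.7  166.9] [570.  -96.8 166.6] edge top [ 570.  -110.   186.3]
571.5 eye bottom [ 571.5 -109.3  150. ] eye top [ 571.5 -109.3  176.4] L/R [ 571.5 -121.9  164.5] [571.5 -96.5 164.3] edge top [ 571.5 -110.   184.4]
573 eye bottom [ 573.  -109.3  147.4] eye top [ 573.  -109.3  174.3] L/R [ 573.  -122.2  162.2] [573.  -96.2 162. ] edge top [ 573.  -110.   182.4]
[ 495.84415475 -109.94045778  282.33546703]
```

Request:
{"op": "apply_moves", "data": {
  "targets": [
    [-5, 0, -2, 0, 0, 0, 1],
    [-10, 0, 0, 0, 0, 0, 1],
    [-8, 0, 0, 0, 0, 0, 1],
    [-6, 0, 0, 0, 0, 0, 1],
    [-6, 0, 0, 0, 0, 0, 1]
  ]
}}

```text
time: 6.48
tool_pos: [611.8, -109.5, 143.1]
tcp_rot: [180.0, -0.0, -179.6]
ft_force: [0.0, -0.1, -2.7]
finger_gap: 43.0
grip_force: 61.7
```

Request:
{"op": "apply_moves", "data": {
  "targets": [
    [-10, 0, 0, 0, 0, 0, 1],
    [-8, 0, 0, 0, 0, 0, 1],
    [-6, 0, 0, 0, 0, 0, 1],
    [0, 0, 0, 0, 0, 0, 1]
  ]
}}

```text
time: 6.98
tool_pos: [635.7, -109.4, 143.2]
tcp_rot: [180.0, -0.0, -179.6]
ft_force: [-0.7, -0.6, -3.7]
finger_gap: 42.9
grip_force: 61.7
```

Request:
{"op": "apply_moves", "data": {
  "targets": [
    [0, 0, 5, 0, 0, 0, 1],
    [0, 0, 2, 0, 0, 0, 1],
    [0, 0, 1, 0, 0, 0, 1],
    [0, 0, 0, 0, 0, 0, 1]
  ]
}}

```text
time: 7.48
tool_pos: [635.2, -109.4, 135.2]
tcp_rot: [180.0, -0.0, -179.6]
ft_force: [0.7, -0.6, -3.6]
finger_gap: 43.0
grip_force: 61.7
```

Request:
{"op": "apply_moves", "data": {
  "targets": [
    [0, 0, 1, 0, 0, 0, 1],
    [0, 0, 1, 0, 0, 0, 1],
    [0, 0, 0, 0, 0, 0, 1]
  ]
}}

```text
time: 7.85
tool_pos: [635.5, -109.5, 133.8]
tcp_rot: [-180.0, 0.0, -179.6]
ft_force: [-0.9, 0.0, -0.3]
finger_gap: 43.2
grip_force: 62.2
```

Request:
{"op": "apply_moves", "data": {
  "targets": [
    [0, 0, 0, 0, 0, 0, 0.4],
    [0, 0, 0, 0, 0, 0, 0.25],
    [0, 0, 0, 0, 0, 0, 0.25],
    [0, 0, 0, 0, 0, 0, 0.25]
  ]
}}

```text
time: 8.35
tool_pos: [635.4, -109.4, 133.3]
tcp_rot: [-180.0, 0.0, -179.6]
ft_force: [-0.5, -0.1, -0.2]
finger_gap: 64.0
grip_force: 0.0
```

Request:
{"op": "apply_moves", "data": {
  "targets": [
    [0, 0, -15, 0, 0, 0, 0.25],
    [0, 0, -35, 0, 0, 0, 0.25],
    [0, 0, -50, 0, 0, 0, 0.25],
    [5, 45, -20, 0, 0, 0, 0.2],
    [5, 55, 0, 0, 0, 0, 0.1],
    [5, 55, 0, 0, 0, 0, 0.1],
    [5, 45, 0, 0, 0, 0, 0.1],
    [0, 10, 0, 0, 0, 0, 0.1],
    [0, 0, 0, 0, 0, 0, 0.1]
  ]
}}

```text
time: 9.48
tool_pos: [614.3, 100.8, 254.2]
tcp_rot: [-180.0, 0.1, -179.6]
ft_force: [-0.1, -1.3, 0.3]
finger_gap: 77.1
grip_force: 0.0
```

```bash
python3 - <<'E'
from h import *
rk=[637.1,-4.4,.34]
p=place(rk,[[8,105,0]])[0]; p[2]=141
rel(p,180.34)
c=optics.get_calibration("wrist"); im=optics.snapshot("wrist"); np.save("pics/w4c.npy",c,allow_pickle=True); cv2.imwrite("pics/w4.png",im[:,:,::-1])
s=optics.snapshot("side")
w=im[120:420,130:430,::-1]; w=cv2.resize(w,(450,450),interpolation=cv2.INTER_CUBIC)
ss=cv2.resize(s[170:282,300:387,::-1],(350,450),interpolation=cv2.INTER_CUBIC)
cv2.imwrite("pics/c4.png",np.hstack([w,ss]))
P=place(rk,[[8-4,105+y,179] for y in(-22,22)]+[[8+4,105+y,179] for y in(-22,22)]+[[-34,105,165]])
print(((proj(c,P)-[130,120])*1.5).round().tolist())
E
```

```text
t 9.47 tcp [614.3 100.8 254.2] rot [-1.7998e+02  6.0000e-02 -1.7957e+02] F [-0.1 -1.3  0.3] gap 77.1 grip 0.0
-> shift [-30.1  -0.4 113.3] turn [-0.     0.001  0.002]
[[163.0, 202.0], [259.0, 202.0], [163.0, 218.0], [258.0, 218.0], [211.0, 114.0]]
```

View pics/c4.png

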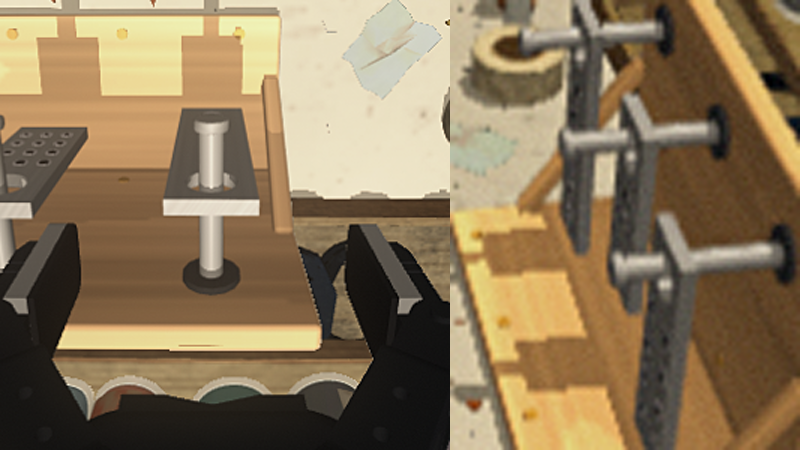

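Request:
{"op": "apply_moves", "data": {
  "targets": [
    [-26, 0, 0, 0, 0, 0, 0.32],
    [0, 0, 35, 0, 0, 0, 0.32],
    [0, 0, 45, 0, 0, 0, 0.32],
    [0, 0, 30, 0, 0, 0, 0.32],
    [0, 0, 13, 0, 0, 0, 0.32],
    [0, 0, 0, 0, 0, 0, 0.32]
  ]
}}

```text
time: 10.32
tool_pos: [639.8, 99.6, 129.8]
tcp_rot: [-180.0, -0.1, -179.7]
ft_force: [0.6, -0.3, -0.4]
finger_gap: 58.1
grip_force: 0.0
```

Request:
{"op": "apply_moves", "data": {
  "targets": [
    [0, 1, 0, 0, 0, 0, 0.4],
    [0, 0, 0, 0, 0, 0, 1],
    [0, 0, 0, 0, 0, 0, 1],
    [0, 0, 0, 0, 0, 0, 1],
    [0, 0, 0, 0, 0, 0, 1]
  ],
  "force": 60
}}

```text
time: 10.95
tool_pos: [641.5, 101.9, 132.7]
tcp_rot: [180.0, 0.2, -179.6]
ft_force: [-0.2, -0.2, 6.1]
finger_gap: 43.3
grip_force: 60.6
```

Request:
{"op": "apply_moves", "data": {
  "targets": [
    [0, 0, -3, 0, 0, 0, 1],
    [0, 0, -4, 0, 0, 0, 1],
    [0, 0, 0, 0, 0, 0, 1]
  ]
}}

```text
time: 11.32
tool_pos: [639.9, 101.7, 137.3]
tcp_rot: [-180.0, -0.0, -179.6]
ft_force: [0.1, -0.6, -2.6]
finger_gap: 43.1
grip_force: 61.1
```

```bash
python3 - <<'E'
from h import *
rel([640,100.6,137],180.34)
E
```

```text
t 11.32 tcp [639.9 101.7 137.3] rot [-1.8000e+02 -2.0000e-02 -1.7964e+02] F [ 0.1 -0.6 -2.6] gap 43.1 grip 61.1
-> shift [-0.1 -1.1  0.3] turn [-0. -0.  0.]
```

Request:
{"op": "apply_moves", "data": {
  "targets": [
    [8, -1, 0, 0, 0, 0, 1],
    [14, 0, 0, 0, 0, 0, 1],
    [6, 0, 0, 0, 0, 0, 1],
    [5, 0, 0, 0, 0, 0, 1],
    [0, 0, 0, 0, 0, 0, 1]
  ]
}}

```text
time: 11.95
tool_pos: [606.9, 100.4, 137.4]
tcp_rot: [-180.0, 0.0, -179.6]
ft_force: [0.6, 0.4, -3.0]
finger_gap: 43.5
grip_force: 61.2
```

Request:
{"op": "apply_moves", "data": {
  "targets": [
    [5, 0, 0, 0, 0, 0, 1],
    [5, 0, 0, 0, 0, 0, 1],
    [5, 0, 0, 0, 0, 0, 1],
    [5, 0, 0, 0, 0, 0, 1]
  ]
}}

```text
time: 12.45
tool_pos: [586.7, 100.3, 137.3]
tcp_rot: [180.0, -0.0, -179.6]
ft_force: [0.8, 0.0, -2.7]
finger_gap: 43.1
grip_force: 61.2
```

Request:
{"op": "apply_moves", "data": {
  "targets": [
    [15, 0, 0, 0, 0, 0, 1],
    [20, 0, -15, 0, 0, 0, 1],
    [10, 0, -35, 0, 0, 0, 1],
    [0, 0, -15, 0, 0, 0, 1],
    [0, 0, 0, 0, 0, 0, 1]
  ]
}}

```text
time: 13.08
tool_pos: [543.3, 100.1, 203.8]
tcp_rot: [180.0, 0.2, -179.6]
ft_force: [0.5, -0.2, -3.5]
finger_gap: 42.9
grip_force: 61.6
```

```bash
python3 - <<'E'
from h import *
rows([446,-228.3,202],np.radians(180.34-197.5),9,1)
E
```

```text
[[11.0, -36.0, 0.0, 0.0, 0.0, -0.033, 1.0], [12.0, -36.0, 0.0, 0.0, 0.0, -0.033, 1.0], [13.0, -36.0, 0.0, 0.0, 0.0, -0.033, 1.0], [15.0, -35.0, 0.0, 0.0, 0.0, -0.033, 1.0], [16.0, -35.0, 0.0, 0.0, 0.0, -0.033, 1.0], [17.0, -34.0, 0.0, 0.0, 0.0, -0.033, 1.0], [18.0, -34.0, 0.0, 0.0, 0.0, -0.033, 1.0], [19.0, -33.0, 0.0, 0.0, 0.0, -0.033, 1.0], [20.0, -32.0, 0.0, 0.0, 0.0, -0.033, 1.0]]
```

Request:
{"op": "apply_moves", "data": {
  "targets": [
    [11, -36, 0, 0, 0, -0.033, 1],
    [12, -36, 0, 0, 0, -0.033, 1],
    [13, -36, 0, 0, 0, -0.033, 1],
    [15, -35, 0, 0, 0, -0.033, 1],
    [16, -35, 0, 0, 0, -0.033, 1],
    [17, -34, 0, 0, 0, -0.033, 1],
    [18, -34, 0, 0, 0, -0.033, 1],
    [19, -33, 0, 0, 0, -0.033, 1],
    [20, -32, 0, 0, 0, -0.033, 1],
    [0, 0, 0, 0, 0, 0, 1],
    [0, 0, 0, 0, 0, 0, 1]
  ]
}}

```text
time: 14.45
tool_pos: [444.6, -228.2, 200.9]
tcp_rot: [179.9, -0.1, -162.7]
ft_force: [0.4, 0.2, -2.3]
finger_gap: 43.3
grip_force: 62.3
```

```bash
python3 - <<'E'
from h import *
rel([447,-229.5,202],17.5)
c=optics.get_calibration("wrist"); im=optics.snapshot("wrist"); np.save("pics/w5c.npy",c,allow_pickle=True); cv2.imwrite("pics/w5.png",im[:,:,::-1])
w=cv2.resize(im[100:320,170:370,::-1],(400,440),interpolation=cv2.INTER_CUBIC)
s=optics.snapshot("side"); ss=cv2.resize(s[250:360,220:320,::-1],(400,440),interpolation=cv2.INTER_CUBIC)
cv2.imwrite("pics/c5.png",np.hstack([w,ss]))
E
```

```text
t 14.45 tcp [ 444.6 -228.2  200.9] rot [ 1.7989e+02 -6.0000e-02 -1.6269e+02] F [ 0.4  0.2 -2.3] gap 43.3 grip 62.3
-> shift [-1.9 -2.  -1.1] turn [ 0.002 -0.001 -0.003]
```

View pics/c5.png

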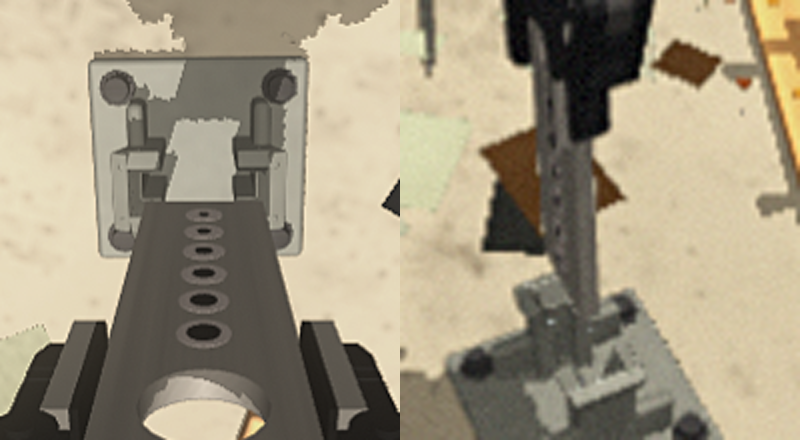

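```bash
python3 - <<'E'
from h import *
c=C["w"]=np.load("pics/w5c.npy",allow_pickle=True).item(); z=lambda u,v:[(u+.5)/2-.5+170,(v+.5)/2-.5+100]
L=[(50,52),(50,-52),(-50,-52),(-50,52)]
print("stand from w5");fit([("w",[*l,12],z(*q)) for l,q in zip(L,[(304,256),(101,256),(90,58),(309,57)])],[446,-229,17.5])
ob=[((-22,0),(146,202)),((22,0),(266,202)),((0,121),(205,370)),((-13,134),(138,411)),((13,134),(271,411))]
def f(p):
    L=np.array([[-4,y,h] for (y,h),_ in ob])
    W=R.from_euler("xyz",[p[4],p[3],17.4],degrees=True).apply(L-[0,0,130])+[p[0],p[1],p[2]+130]
    return (proj(c,W)-[z(*q) for _,q in ob]).ravel()
s=least_squares(f,[446,-228,95,0,0]); print(s.x.round(2),s.fun.round(1))
p=s.x; print("bottom centre",(R.from_euler("xyz",[p[4],p[3],17.4],degrees=True).apply([0,0,-130])+[p[0],p[1],p[2]+130]).round(1))
for zz in (93,96):
  for q in ((146,202),(266,202)):
    a,d=ray(c,z(*q)); print(zz,(a+d*(zz-a[2])/d[2]).round(1))
E
```

```text
stand from w5
[ 446.05 -228.16   17.72]
[[0.1, 0.2], [-0.6, 0.9], [-0.6, -0.2], [1.6, -0.5]]
[ 4.4638e+02 -2.2714e+02  9.3340e+01  4.2000e-01  4.2000e-01] [ 0.6 -0.2 -0.6 -0.1 -0.1  1.9 -0.4 -0.8  0.5 -0.7]
bottom centre [ 445.2 -226.5   93.3]
93 [ 448.3 -249.1   93. ]
93 [ 434.9 -206.2   93. ]
96 [ 447.3 -249.1   96. ]
96 [ 434.1 -206.7   96. ]
```

Request:
{"op": "apply_moves", "data": {
  "targets": [
    [0, -2, 5, 0, 0, 0, 1],
    [0, 0, 13, 0, 0, 0, 1],
    [0, 0, 8, 0, 0, 0, 1],
    [0, 0, 6, 0, 0, 0, 1],
    [0, 0, 6, 0, 0, 0, 1],
    [0, 0, 4, 0, 0, 0, 1],
    [0, 0, 0, 0, 0, 0, 1]
  ]
}}

```text
time: 15.42
tool_pos: [445.4, -230.5, 160.0]
tcp_rot: [180.0, -0.0, -162.6]
ft_force: [-1.0, 0.6, -2.9]
finger_gap: 42.9
grip_force: 62.4
```

Request:
{"op": "apply_moves", "data": {
  "targets": [
    [0, 0, 4, 0, 0, 0, 1],
    [0, 0, 4, 0, 0, 0, 1],
    [0, 0, 4, 0, 0, 0, 1],
    [0, 0, 0, 0, 0, 0, 1]
  ]
}}

```text
time: 15.92
tool_pos: [445.2, -230.3, 147.7]
tcp_rot: [180.0, -0.0, -162.6]
ft_force: [-0.7, -0.4, -2.6]
finger_gap: 42.9
grip_force: 62.4
```

In the grooves without contact; continuing to just above the base (expected TCP ≈ 119).

Request:
{"op": "apply_moves", "data": {
  "targets": [
    [0, 0, 6, 0, 0, 0, 1],
    [0, 0, 6, 0, 0, 0, 1],
    [0, 0, 6, 0, 0, 0, 1],
    [0, 0, 4, 0, 0, 0, 1],
    [0, 0, 2, 0, 0, 0, 1],
    [0, 0, 0, 0, 0, 0, 1]
  ]
}}

```text
time: 16.68
tool_pos: [445.5, -230.5, 124.2]
tcp_rot: [180.0, -0.0, -162.6]
ft_force: [1.0, -0.2, -3.0]
finger_gap: 43.0
grip_force: 62.4
```

Request:
{"op": "apply_moves", "data": {
  "targets": [
    [0, 0, 2, 0, 0, 0, 1],
    [0, 0, 1, 0, 0, 0, 1],
    [0, 0, 1, 0, 0, 0, 1],
    [0, 0, 0, 0, 0, 0, 1]
  ]
}}

```text
time: 17.18
tool_pos: [445.8, -230.6, 121.0]
tcp_rot: [-180.0, 0.0, -162.6]
ft_force: [-1.5, 2.7, 4.1]
finger_gap: 43.2
grip_force: 62.9
```

Request:
{"op": "apply_moves", "data": {
  "targets": [
    [0, 0, 1, 0, 0, 0, 1],
    [0, 0, 0, 0, 0, 0, 1],
    [0, 0, 0, 0, 0, 0, 1]
  ]
}}

```text
time: 17.55
tool_pos: [446.1, -230.6, 120.9]
tcp_rot: [-180.0, 0.1, -162.6]
ft_force: [-3.4, 4.6, 12.2]
finger_gap: 43.1
grip_force: 63.8
```

```bash
python3 - <<'E'
from h import *
for n in ("side",):
    s=optics.snapshot(n); cv2.imwrite("pics/s6.png",s[:,:,::-1])
P=place([446,-228.5,17.6],[[-4,y,z] for z in (167,) for y in (-22,22)]); print(proj(C["side"],P).round(1))
rel([446,-229,119],17.5)
E
```

```text
[[264.6 299.3]
 [254.2 281.6]]
t 17.6 tcp [ 446.1 -230.6  120.9] rot [-1.7996e+02  6.0000e-02 -1.6262e+02] F [-4.   3.7 10.7] gap 42.7 grip 63.8
-> shift [-0.4  1.6  1.9] turn [-0.001  0.001 -0.002]
```

Request:
{"op": "apply_moves", "data": {
  "targets": [
    [0, 0, -1, 0, 0, 0, 1],
    [0, 0, 0, 0, 0, 0, 0.45],
    [0, 0, 0, 0, 0, 0, 0.3],
    [0, 0, 0, 0, 0, 0, 0.2],
    [0, 0, 0, 0, 0, 0, 0.2]
  ]
}}

```text
time: 18.23
tool_pos: [445.5, -230.5, 120.2]
tcp_rot: [180.0, -0.0, -162.6]
ft_force: [0.2, -0.4, 0.2]
finger_gap: 68.4
grip_force: 0.0
```

Request:
{"op": "apply_moves", "data": {
  "targets": [
    [0, 0, -10, 0, 0, 0, 0.2],
    [0, 0, -30, 0, 0, 0, 0.1],
    [0, 0, -45, 0, 0, 0, 0],
    [0, 0, -45, 0, 0, 0, 0],
    [40, 0, -10, 0, 0, 0, 0],
    [0, 0, 0, 0, 0, 0, 0],
    [0, 0, 0, 0, 0, 0, 0]
  ]
}}

```text
time: 19.1
tool_pos: [407.5, -242.5, 260.6]
tcp_rot: [-180.0, 0.0, -162.7]
ft_force: [0.5, 0.6, -0.4]
finger_gap: 85.4
grip_force: 0.0
```

```bash
python3 - <<'E'
from h import *
s=optics.snapshot("side")
a=cv2.resize(s[140:390,180:400,::-1],(528,600),interpolation=cv2.INTER_CUBIC)
cv2.imwrite("pics/f.png",a)
P=place([446,-228.5,17.6],[[-4,y,167] for y in (-22,22)]); print(((proj(C["side"],P)-[180,140])*2.4).round(1))
P=place([446,-228.5,17.6],[[-4,y,172] for y in (-22,22)]); print(((proj(C["side"],P)-[180,140])*2.4).round(1))
E
```

```text
[[203.  382.3]
 [178.1 339.8]]
[[202.7 377. ]
 [177.7 334.6]]
```

View pics/f.png

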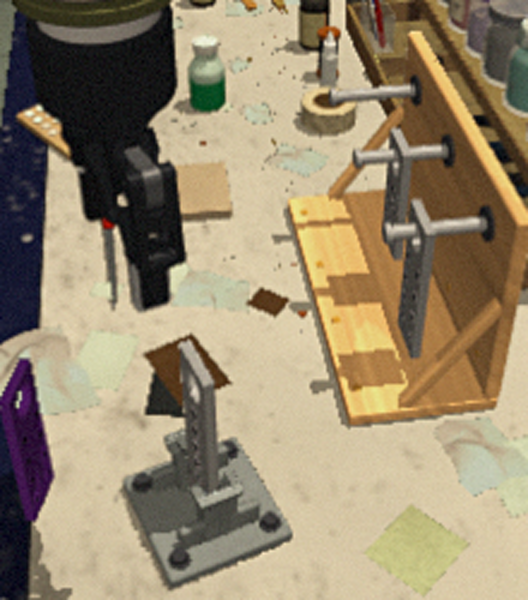

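The long plate stands in the stand with its top edge at about (180,340) to (203,382), which matches the full-depth projection. The medium plate hangs on the right peg at (415,205) and the short one is still on the middle peg at (400,135).

```bash
python3 -c "
from bench import r; print(r.hand_in())"
```

```text
the job is handed in; nothing more can be done
None
```

The job is handed in at about 19 s: the medium plate hangs behind the head of the right peg, the long plate is fully down in the stand with its eye end up, and the short plate and the things lying around were left alone.

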